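# Tub the coffee pods and snap the lid on

### The arm

A 7-joint arm with a two-finger parallel gripper is mounted at the origin on a cart in front of the work surface, level with it; the furniture and walls round the work are solid. World frame = base frame: x ahead of the robot, y to its left, z up, the work surface at z = 0. Lengths are in m, angles in rad, forces in N, time in s.
With the tool pointing down it reaches from about 0.425 to 0.925 m from the base axis. Payload 6.8 kg.
Tool frame: the origin (TCP) lies on the centre line of the jaws, within the pads' length; the fingertips stand 14 mm ahead of it and the grasp point (between the pads) lies 5 mm behind it (r.nose_length is the distance from the TCP to the fingertips, in m); z points along the fingers, y is the direction in which the jaws open and shut (so a half turn about z gives the same grasp; the last joint's range is limited). The gripper opens to 85 mm and grips with 20 to 120 N. Pads are 22 mm wide; open, the fingers measure 114 mm over their backs; the gripper's body (76 mm by 85 mm) begins 54 mm behind the grasp point. The pads swing forward as they close: fully open they stand 13 mm farther back than shut.
Start: joints at [1.162, 0.477, 0.022, 1.555, -0.011, 1.109, -0.083], TCP at [0.2, -0.645, 0.245] pointing down, gripper open.
Joint ranges: [-2.96, 2.96], [-0.34, 2.1], [-1.41, 1.46], [0.24, 2.44], [-1.37, 4.51], [0.17, 1.92], [-2.96, 2.96]. Speed limits (rad/s): [2.39, 2.39, 3.14, 3.14, 3.14, 3.14, 3.14].

### API

Orientations are given as a rotation vector (axis times angle).
In Python, from bench import r, imaging, look_for, outline_of gives the robot as it stands. The module is installed in compiled form; this text tells all that it offers.
- The arm moves only by the tool carry_out, never from a script. Its arguments are lists of equal length, an entry for each row: "offset": the shift along the tool's x, y, z as a fraction of full scale, a list of three; "turn": the turn, a rotation vector about the tool's x, y, z as a fraction of full scale, a list of three. A call has 1 to 8 rows; each row is the pose to reach, as a shift and turn from the pose commanded when the call began, along the tool's axes at that moment; what a row does not reach only later rows make up. Full scale, the value 1, is 0.5 m for a shift and 1.5 rad for a turn. A row lasts 1/10 s, in which the tool goes at most 50 mm and 8.59 degrees, less where a joint would pass 70% of its speed; a pose out of reach is approached as far as the arm can. A call with a number of a shift or a turn outside -1 to 1 is refused whole. A call with a gripper value outside its range is refused whole. "hand" is the closure, from 0 (fully open) to 1 (shut), set as the call begins (left out, the last holds). The fingers move at their own pace and stop on an object; "force" is the grip in N (left out, the last holds). Time passes only in rows, so rows that repeat a pose let the fingers close. It gives the time, the measured TCP pose, the force and the opening at its end, in the units of the state.
- r.get_obs(): the state, without advancing time (a new reading comes with each control period).
- imaging.grab_frame(name): name is "scene" or "side" or "wrist"; returns a dict with "pixels" (480x640x3 uint8, red, green, blue), "fx", "fy", "cx", "cy" (pixels), "R" (3x3) and "t" (3): a world point X has camera coordinates R X + t. Camera axes: x right, y down, z forward; pixel columns grow to the right and rows downward; lengths in m; the calibration is good to about 2 mm. A picture is of the moment at which its call begins. There is no depth.
- r.hand_in(): hands the job in, once; it reports no verdict.
Trained networks look in the newest picture that a camera, given by its name, has taken for a name from the list of things; names that differ only in an ending like _2 or _b are one class to them, and where a whole thing is asked for, a point or a joint stands for the part that bears it (a point fixed in the world has none). Each returns a list of dicts, best first, with "score" (0 to 1); they miss things now and then, are a little off and sometimes report something else, mostly with a low value. They report only what shows in the picture. A call takes as long as a camera call. They do not tell look-alikes from the thing itself.
- look_for(query, camera): "xyz" ([x, y, z] in m, in the coordinates of the camera as it stood for that picture, good to about 4 mm: the middle of the surface that is visible of it).
- outline_of(query, camera): "region" (480x640 bool, what is visible of it).
The state is a dict: "clock": time; "joints": joint angles; "qvel": joint speeds; "tau": joint torques, N m; "tcp_pos": TCP position; "orientation": TCP orientation; "contact_force": force on the tool from outside, world axes, zero at the start; "moment": the same for the moment, N m; "grip_width": finger opening in m.
Only numpy, scipy, OpenCV 4.12 (cv2) and the standard library are available. Lean on these libraries where they do the work, as an engineer would, in place of code of your own. Each camera call takes 0.05 s, during which the arm holds its last target. There are 200 camera calls.

### The job

Put the coffee pods away: lift the pouring tray by its wooden handle, tip it so that all three pods slide off its open nose into the storage tub, and set the empty tray back on the wooden board. Then fit the lid on the tub and press it straight down until both spring catches click over its edge; keep pressing after the click, and finish while still holding the lid down about as firmly as it took to click it on, without letting go. Leave the mug, timer and garlic where they are and keep the tub upright.

Things in the scene. Friction and masses are not known exactly. Their poses are not given: they have to be found in the camera images.
- tray_grip (a point): Middle of the wooden handle of the cream pouring tray, 26 mm above the tray's underside. Handle: level bar 18 mm wide (along y), 22 mm high (z 15 to 37 mm above the underside), 62 mm long (along x). Axes are the tray's: x from the handle to the open nose, z up.
- tray_nose (a point): Middle of the open nose edge of the tray, on the floor's upper face: 225 mm ahead of the grip along the tray's x and 22 mm lower. Axes as the tray.
- pod_1_center (a point): Centre of a coffee pod (black; a plastic cup upside down on its 54 mm flange, 31 mm high, 13 g), on the tray, nearest the nose. z is its axis.
- pod_2_center (a point): Centre of the second coffee pod (brown), same size, middle of the tray.
- pod_3_center (a point): Centre of the third coffee pod (dark grey), same size, nearest the handle.
- tub_mouth (a point): Centre of the open mouth of the round grey-green storage tub, in the plane of its rim, 140 mm above its underside; z up. Mouth 107 mm across. Two upright spring-steel catches stand on opposite sides (along the tub's x), rising 25 mm above the rim.
- catch_far (a joint): Spring catch on the tub's +x side, rad: 0 at rest (upright), grows as its top is pushed outwards; about 0.03 to 0.05 while the lid's edge passes, back to 0 when it has snapped over.
- catch_near (a joint): The same, on the tub's -x side.
- lid_knob (a point): Grip point on the round aluminium knob of the dark wooden lid, on its axis, z up. Knob 32 mm in diameter; its top 14 mm above this point, the lid's flat top 22 mm below, the lid's underside 52 mm below. Fully home on the tub this point is 34 mm above the rim plane. Any turn about the axis fits. Starts on the worktop, knob up.
- board: Brown wooden board 200 x 300 x 21 mm lying on the pan support of the unlit hob (fixed); origin at the centre of its underside, z up, long side along its y. Overhead: a wall cabinet hangs over the back of the worktop (from 0.68 m ahead of the robot, 0.47 m up), so swing the arm across close to the robot.
- mug: White mug, 92 mm across, 95 mm high, bystander; origin at its underside.
- timer: Round wind-up kitchen timer, 62 mm across, 43 mm high, bystander; origin at its underside.
- garlic: Garlic bulb, 60 mm, bystander; origin at its underside.
- tray: The pouring tray, 0.10 kg; origin under the middle of its floor (130 mm ahead of the grip), axes as point tray_grip. Floor 190 x 72 x 4 mm, side walls 20 mm high (64 mm between), back wall, no wall at the nose. Loaded, its centre of mass is about 100 mm ahead of the grip. Slippery: pods slide at a tilt of 11 to 17 degrees. Starts on the board, nose to the robot's left.
- tub: The storage tub, loose on the worktop, 0.66 kg; origin at the centre of its underside, z up. 114 mm across outside, inner floor 5 mm up. The catches at +x and -x are 24 mm wide, reach 72 mm from the axis and end in rounded beads, centres 14 mm above the rim plane, that overhang the lid's edge.
- lid: The lid, 0.12 kg; origin on its axis at the underside of the seal plug, z up. 121 mm across with a bevelled edge; the pale plug (101 mm, foot tapered to 88 mm, 18 mm deep) enters the tub's mouth. The bevel meets the catches 10 to 14 mm above home; the push needed grows to about 10 to 18 N, then drops as the catches click over and draw the lid onto the rim, which is rigid.
Mind the look-alikes: they are no part of the job. What is shaped like the part that bears pod_3_center but purple is not meant.

How it is judged:
By the outcome, as a careful person would: the job done as asked, in the order asked, and still so for the second after the job is handed in, while the arm keeps its last pose, push and grip.
It also fails if it takes over 72 s, if anything falls off the work surface, if the arm or the gripper's body presses on something with over 40 N, if the wrist force passes 120 N, or if a joint passes its speed limit or range.

## Working session

There is one attempt and no reset: what is moved stays moved. The work goes in short steps, Python scripts to look and compute and a tool call to move; the robot and the scene stay as the last step left them, time stands still between calls to the robot, and variables do not carry over. Pictures are saved under pics/ and viewed, about 8 in all and at most 12, crops included, and the job is handed in when it is done.

Besides the shell and the picture viewer there is one more tool, called by a JSON object that holds its "api" and its "payload". carry_out: Moves the arm, as the interface text tells. Shift numbers are shares of 0.5 m and turn numbers shares of 1.5 rad, none past 1 either way. Its arguments: {"type":"object","properties":{"offset":{"type":"array","items":{"type":"array","items":{"type":"number","minimum":-1,"maximum":1}}},"turn":{"type":"array","items":{"type":"array","items":{"type":"number","minimum":-1,"maximum":1}}},"hand":{"type":"number"},"force":{"type":"number"}},"required":["offset","turn"]}

```bash
mkdir -p pics; cat > h.py <<'E'
from bench import r, imaging, look_for, outline_of
import numpy as np, cv2
from scipy.spatial.transform import Rotation as Ro
def shot(c,fn=None):
    f=imaging.grab_frame(c)
    if fn: cv2.imwrite('pics/'+fn,f['pixels'][:,:,::-1])
    return f
def w(f,p): return np.array(f['R']).T@(np.array(p)-np.array(f['t']))
def find(f,c,q,n=3):
    return [(round(d['score'],2),np.round(w(f,d['xyz']),3).tolist()) for d in look_for(q,c)[:n]]
def ray(f,u,v,z):
    R=np.array(f['R']);o=-R.T@np.array(f['t']);d=R.T@np.array([(u-f['cx'])/f['fx'],(v-f['cy'])/f['fy'],1])
    return o+d*(z-o[2])/d[2]
def proj(f,X):
    c=np.array(f['R'])@np.array(X)+np.array(f['t']);return f['fx']*c[0]/c[2]+f['cx'],f['fy']*c[1]/c[2]+f['cy']
def pose():
    o=r.get_obs();return o,np.array(o['tcp_pos']),Ro.from_rotvec(o['orientation'])
def goal(P,R):  # fractions for a target pose from the current measured pose
    o,p,R0=pose()
    print('off',np.round(R0.inv().apply(np.array(P)-p)/.5,4).tolist(),'turn',np.round((R0.inv()*R).as_rotvec()/1.5,4).tolist())
E
python3 - <<'E'
from h import *
o=r.get_obs();print({k:np.round(v,3).tolist() for k,v in o.items()}, r.nose_length)
for c in('scene','side'):
    f=shot(c,c+'0.png');print(c,'cam at',np.round(-np.array(f['R']).T@f['t'],2),f['fx'])
    for q in['tray_grip','tray_nose','pod_1_center','tub_mouth','catch_far','lid_knob','board','mug','timer','garlic','tray','tub','lid']:
        print(q,find(f,c,q,5))
a=cv2.imread('pics/scene0.png');b=cv2.imread('pics/side0.png')
E
```

```text
{'clock': 0.0, 'joints': [1.162, 0.478, 0.022, 1.556, -0.012, 1.109, -0.083], 'qvel': [-0.001, 0.0, -0.001, 0.001, -0.001, 0.0, 0.001], 'tau': [-0.0, -59.645, 1.607, -28.119, 0.012, 0.009, -0.0], 'tcp_pos': [0.2, -0.644, 0.244], 'orientation': [-3.104, -0.47, 0.001], 'contact_force': [-0.069, 0.077, 0.244], 'moment': [-0.043, 0.03, -0.007], 'grip_width': 0.086} 0.014
scene cam at [0.02 0.77 0.99] 602.3885207821627
tray_grip [(0.67, [0.534, -0.265, 0.085])]
tray_nose [(0.57, [0.537, -0.271, 0.076]), (0.54, [0.489, 0.128, 0.027]), (0.33, [0.532, -0.309, 0.095])]
pod_1_center []
tub_mouth [(0.73, [0.485, -0.016, 0.091]), (0.5, [0.536, -0.25, 0.094]), (0.16, [0.548, -0.014, 0.149])]
catch_far []
lid_knob [(0.96, [0.49, 0.125, 0.025])]
board [(0.73, [0.598, -0.303, 0.068])]
mug [(0.96, [0.703, 0.147, 0.067])]
timer [(0.65, [0.711, -0.062, 0.04]), (0.65, [0.532, -0.307, 0.096])]
garlic [(0.6, [0.705, 0.047, 0.037]), (0.47, [0.538, -0.249, 0.092])]
tray [(0.71, [0.53, -0.265, 0.083]), (0.55, [0.706, 0.046, 0.035]), (0.18, [0.493, 0.133, 0.028])]
tub [(0.93, [0.489, -0.016, 0.093])]
lid [(0.82, [0.492, 0.128, 0.026])]
side cam at [ 0.04 -1.03  0.67] 548.6905622032389
tray_grip [(0.72, [0.527, -0.328, 0.092])]
tray_nose [(0.56, [0.536, -0.324, 0.089])]
pod_1_center [(0.76, [0.54, -0.215, 0.096])]
tub_mouth []
catch_far [(0.6, [0.528, -0.326, 0.09])]
lid_knob []
board [(0.74, [0.561, -0.39, 0.073])]
mug [(0.93, [0.711, 0.127, 0.071])]
timer [(0.7, [0.715, -0.088, 0.043])]
garlic [(0.75, [0.706, 0.025, 0.034])]
tray [(0.58, [0.531, -0.329, 0.086])]
tub [(0.61, [0.531, -0.277, 0.097])]
lid [(0.57, [0.533, -0.325, 0.086])]
```

View pics/scene0.png

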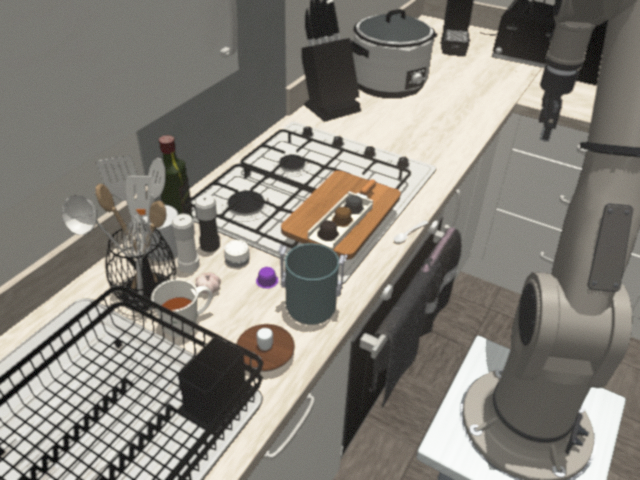

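View pics/side0.png

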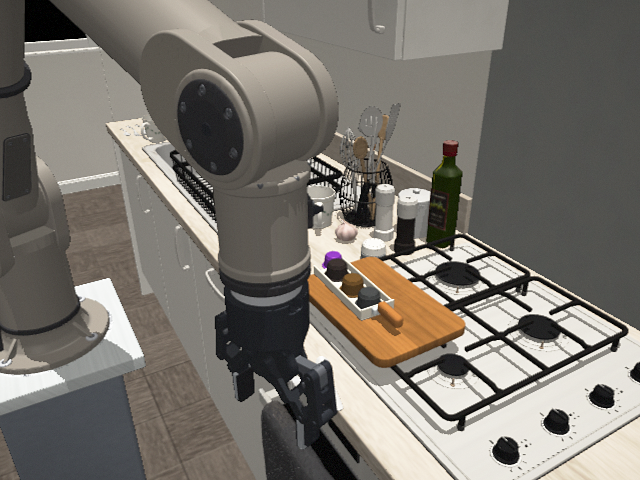

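The scene view shows the tray on the board with its handle near (367,187) and pods at (355,203), (343,215) and (328,230). The tub is at (312,283), the lid at (265,345) and the purple decoy pod at (267,277). The side view shows the handle at (391,315).

```bash
python3 - <<'E'
from h import *
fs=shot('scene');fd=shot('side')
def P(f): return np.diag([f['fx'],f['fy'],1])@np.c_[np.eye(3)] @ np.c_[np.array(f['R']),np.array(f['t'])]
def PP(f):
    K=np.array([[f['fx'],0,f['cx']],[0,f['fy'],f['cy']],[0,0,1]]);return K@np.c_[np.array(f['R']),np.array(f['t'])]
for n,a,b in[('handle',(367,187),(391,315)),('pod3 top',(354,201),(369,292)),('pod2',(343,213),(352,280)),('pod1',(328,227),(337,265))]:
    X=cv2.triangulatePoints(PP(fs),PP(fd),np.float32(a).reshape(2,1),np.float32(b).reshape(2,1));print(n,(X[:3]/X[3]).ravel().round(3))
s=cv2.resize(fs['pixels'][230:400,210:380],None,fx=4,fy=4,interpolation=cv2.INTER_CUBIC)
s2=cv2.resize(fs['pixels'][160:280,270:430],None,fx=4,fy=4,interpolation=cv2.INTER_CUBIC)
im=np.zeros((600,800,3),np.uint8);s=s[:600,:680];im[:,:]=0
cv2.imwrite('pics/crop.png',cv2.resize(fs['pixels'][160:380,220:420],(545,600),interpolation=cv2.INTER_CUBIC)[:,:,::-1])
goal([.53,-.37,.25],Ro.from_matrix(np.array([[0,1,0],[1,0,0],[0,0,-1.]])))
E
```

```text
handle [ 0.542 -0.395  0.094]
pod3 top [ 0.542 -0.321  0.098]
pod2 [ 0.541 -0.265  0.096]
pod1 [ 0.546 -0.201  0.095]
off [0.7932, -0.3293, -0.0094] turn [-0.0, 0.0, -0.8467]
```

View pics/crop.png

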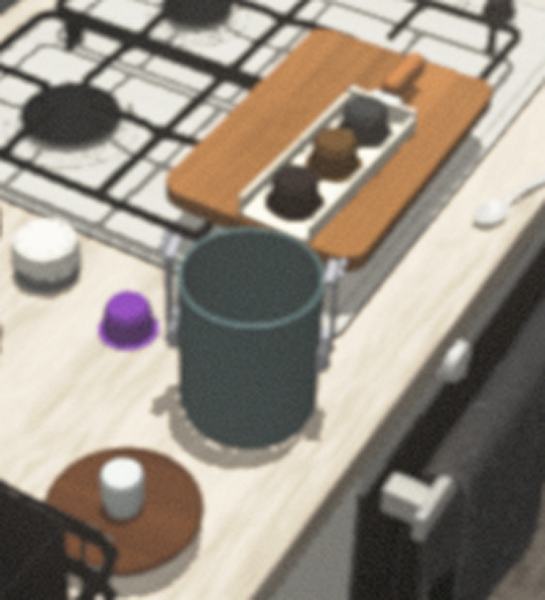

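Catch tops are at about scene (283,250) and (344,258). That places them across the tray's approach, so the nose can come in between them. I'm moving above the handle.

{"api": "carry_out", "payload": {"offset": [[0.8,-0.27,-0.01],[0.8,-0.27,-0.01],[0.8,-0.27,-0.01],[0.8,-0.27,-0.01],[0.8,-0.27,-0.01],[0.8,-0.27,-0.01],[0.8,-0.27,-0.01],[0.8,-0.27,-0.01]], "turn": [[0,0,-0.847],[0,0,-0.847],[0,0,-0.847],[0,0,-0.847],[0,0,-0.847],[0,0,-0.847],[0,0,-0.847],[0,0,-0.847]], "hand": 0, "force": 80}}

```text
clock: 2.3
tcp_pos: [0.5254, -0.4091, 0.2504]
orientation: [2.291, 2.149, -0.0]
contact_force: [0.4, 0.1, -0.1]
grip_width: 0.0851
```

```bash
python3 - <<'E'
from h import *
o,p,R=pose();print(o['clock'],p,R.as_matrix().round(3).tolist())
f=shot('wrist','w1.png');print('cam',np.round(-np.array(f['R']).T@f['t'],3))
for q in['tray_grip','tray_nose','tray','pod_3_center','board']: print(q,find(f,'wrist',q,4))
fs=shot('scene')
for u,v in((283,250),(343.7,258)): print('catch',ray(fs,u,v,.165).round(3))
E
```

```text
2.3 [ 0.5254466  -0.40908726  0.25036353] [[0.064, 0.998, 0.0], [0.998, -0.064, -0.0], [-0.0, 0.0, -1.0]]
cam [ 0.531 -0.33   0.378]
tray_grip []
tray_nose [(0.96, [0.538, -0.317, 0.082])]
tray [(0.69, [0.539, -0.319, 0.079])]
pod_3_center []
board [(0.85, [0.59, -0.358, 0.07])]
catch [ 0.545 -0.009  0.165]
catch [ 0.427 -0.055  0.165]
```

View pics/w1.png

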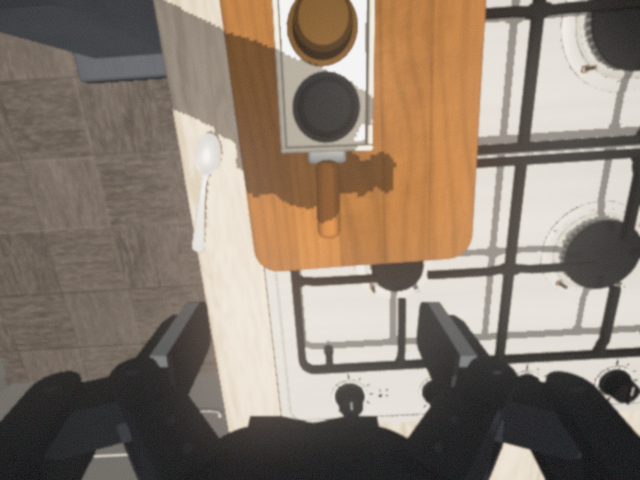

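Wrist view: the handle runs from (327,163) to (328,237), the back wall spans columns 281–372, and the board edges are at about columns 240 and 480 on row 150.

```bash
python3 - <<'E'
from h import *
f=shot('wrist')
c=-np.array(f['R']).T@f['t'];print(f['fx'])
print('z tray walltop',c[2]-f['fx']*.072/91,'z boardtop',c[2]-f['fx']*.2/240)
for z in(.095,.098,.1):
  print(z,ray(f,327,160,z).round(4),ray(f,328,237,z).round(4))
print('backwall',ray(f,281,148,.085).round(3),ray(f,372,148,.085).round(3), 'side', ray(f,280,60,.085).round(3),ray(f,369,60,.085).round(3))
print('pod3',ray(f,326,104,.095).round(4),'pod2',ray(f,323,20,.095).round(4))
E
```

```text
359.9571014746052
z tray walltop 0.09240402920255425 z boardtop 0.07724100111845916
0.095 [ 0.5369 -0.3636  0.095 ] [ 0.5339 -0.4261  0.095 ]
0.098 [ 0.5368 -0.3633  0.098 ] [ 0.5338 -0.4251  0.098 ]
0.1 [ 0.5368 -0.3631  0.1   ] [ 0.5338 -0.4245  0.1   ]
backwall [ 0.501 -0.353  0.085] [ 0.573 -0.358  0.085] side [ 0.507 -0.29   0.085] [ 0.573 -0.295  0.085]
pod3 [ 0.5387 -0.323   0.095 ] pod2 [ 0.54   -0.2684  0.095 ]
```

{"api": "carry_out", "payload": {"offset": [[0.032,0.018,0.06],[0.032,0.018,0.13],[0.032,0.018,0.2],[0.032,0.018,0.25],[0.032,0.018,0.28],[0.032,0.018,0.3],[0.032,0.018,0.32],[0.032,0.018,0.329]], "turn": [[0,0,0],[0,0,0],[0,0,0],[0,0,0],[0,0,0],[0,0,0],[0,0,0],[0,0,0]]}}

```text
clock: 3.5
tcp_pos: [0.5342, -0.3953, 0.0855]
orientation: [2.298, 2.141, 0.0]
contact_force: [-0.6, 0.4, 0.9]
grip_width: 0.0854
```

```bash
python3 - <<'E'
from h import *
o,p,R=pose();print(o['clock'],p,o['contact_force'])
a=shot('wrist')['pixels'];b=shot('side')['pixels']
b=cv2.resize(b[240:400,300:480],(540,480),interpolation=cv2.INTER_CUBIC)
a=cv2.resize(a,(260,195));im=np.zeros((480,800,3),np.uint8);im[:,:540]=b;im[:195,540:]=a
cv2.imwrite('pics/w2.png',im[:,:,::-1])
E
```

```text
3.5 [ 0.53421644 -0.39532585  0.085465  ] [-0.62370031  0.39017009  0.87625012]
```

View pics/w2.png

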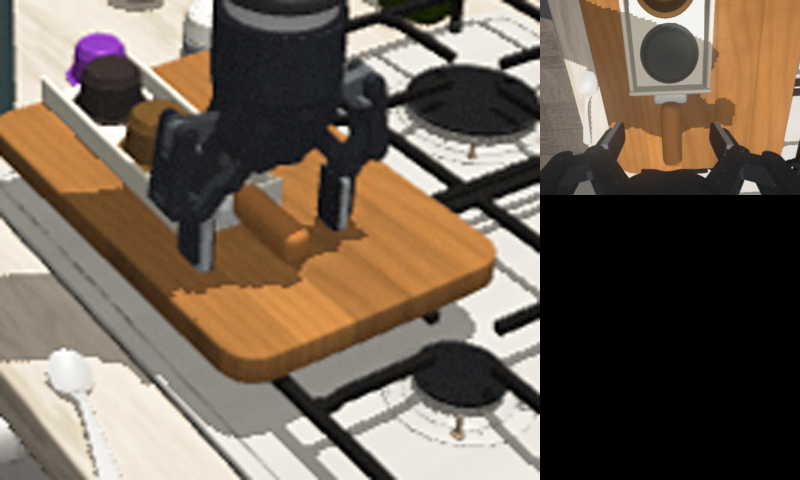

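Side crop: the fingers straddle the handle with the tips just above the board. I'm closing.

{"api": "carry_out", "payload": {"offset": [[0,0,0],[0,0,0],[0,0,0],[0,0,0],[0,0,0],[0,0,0],[0,0,0]], "turn": [[0,0,0],[0,0,0],[0,0,0],[0,0,0],[0,0,0],[0,0,0],[0,0,0]], "hand": 1, "force": 80}}

```text
clock: 4.3
tcp_pos: [0.5344, -0.395, 0.086]
orientation: [2.297, 2.142, 0.0]
contact_force: [-1.1, 1.4, 3.3]
grip_width: 0.0171
```

{"api": "carry_out", "payload": {"offset": [[0,0,-0.01],[0,0,-0.03],[0,0,-0.07],[0,0,-0.13],[0,0,-0.2],[0,0,-0.27],[0,0,-0.32],[0,0,-0.34]], "turn": [[0,0,0],[0,0,0],[0,0,0],[0,0,0],[0,0,0],[0,0,0],[0,0,0],[0,0,0]]}}

```text
clock: 5.1
tcp_pos: [0.5353, -0.3955, 0.2593]
orientation: [2.294, 2.139, 0.002]
contact_force: [1.2, -0.5, -1.3]
grip_width: 0.017
```

```bash
python3 - <<'E'
from h import *
o,p,R=pose();print(o['clock'],p,o['contact_force'],o['moment'],o['grip_width'])
b=shot('wrist')['pixels'];f=shot('scene');a=f['pixels']
im=np.zeros((500,800,3),np.uint8);im[:300,:400]=cv2.resize(b,(400,300))
c=cv2.resize(a[130:350,220:420],(400,440),interpolation=cv2.INTER_CUBIC);im[:440,400:]=c
cv2.imwrite('pics/w3.png',im[:,:,::-1])
print(find(f,'scene','tub_mouth'),find(f,'scene','tub'))
m=outline_of('tub','scene')
if m:
    y,x=np.nonzero(m[0]['region']);print('tub region',x.min(),x.max(),y.min(),y.max())
print('lid knob',find(f,'scene','lid_knob'))
E
```

```text
5.1 [ 0.53525783 -0.39551593  0.25934455] [ 1.20299781 -0.53298491 -1.33276477] [-0.11631097 -0.01892255 -0.01127309] 0.017024290282372696
[(0.78, [0.483, -0.019, 0.09])] [(0.94, [0.487, -0.016, 0.094])]
tub region 278 346 243 324
lid knob [(0.79, [0.486, 0.128, 0.025]), (0.46, [0.486, -0.018, 0.092])]
```

View pics/w3.png

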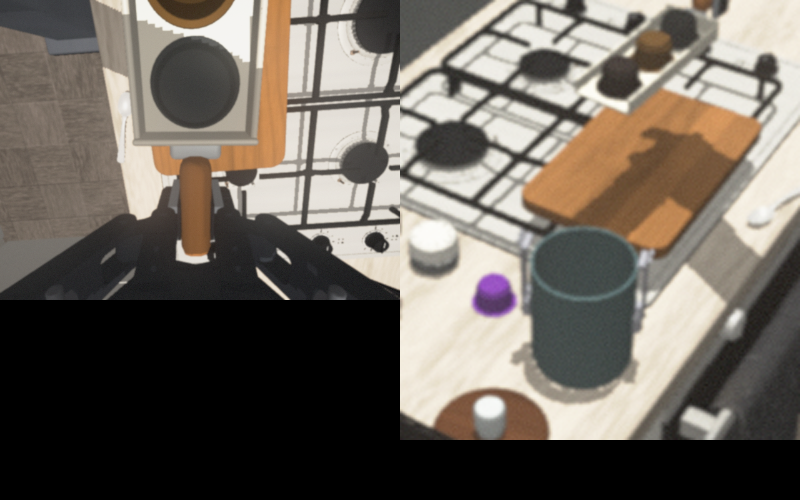

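The tray is lifted level with all three pods. The rim ellipse spans scene columns 285–338 and rows 244–279. Next I'll compute the pour path.

```bash
cat > pour.py <<'E'
from h import *
import sys
def plan(M,off,zs,ths,R0=None,p0=None):
    o,p,R=pose()
    if R0 is None: R0=R
    xh=R0.apply([1,0,0]);xh[2]=0;xh/=np.linalg.norm(xh)
    for z,th in zip(zs,ths):
        N=np.array([M[0],M[1],0])-xh*off;N[2]=z
        Rt=R0*Ro.from_rotvec([0,-np.radians(th),0])
        T=N-Rt.apply([.225,0,.017])
        print(th,T.round(3),'off',np.round(R.inv().apply(T-p)/.5,3).tolist(),'turn',np.round((R.inv()*Rt).as_rotvec()/1.5,3).tolist())
E
python3 - <<'E'
from pour import *
f=shot('scene');M=ray(f,311.7,261.8,.14);print('mouth',M.round(4),'L/R',ray(f,285,262,.14).round(3),ray(f,338.5,262,.14).round(3))
for X in([.486,-.02,.14],[.486,-.02,0]): print(proj(f,X))
o,p,R=pose();print(R.as_matrix().round(3).tolist())
plan(M,.02,[.20,.18,.16,.16,.16,.16],[0,6,12,18,24,36])
E
```

```text
mouth [ 0.4902 -0.0338  0.14  ] L/R [ 0.537 -0.004  0.14 ] [ 0.443 -0.063  0.14 ]
(np.float64(310.01023226189767), np.float64(266.35791793623406))
(np.float64(309.07748645868276), np.float64(312.79691372688114))
[[0.07, 0.998, -0.003], [0.998, -0.07, 0.002], [0.002, -0.003, -1.0]]
0 [ 0.473 -0.278  0.217] off [0.224, -0.136, 0.075] turn [0.0, -0.0, 0.0]
6 [ 0.473 -0.275  0.22 ] off [0.23, -0.136, 0.068] turn [-0.0, -0.07, -0.0]
12 [ 0.474 -0.27   0.223] off [0.24, -0.136, 0.062] turn [-0.0, -0.14, 0.0]
18 [ 0.474 -0.262  0.245] off [0.256, -0.136, 0.017] turn [-0.0, -0.209, -0.0]
24 [ 0.475 -0.252  0.267] off [0.276, -0.136, -0.026] turn [-0.0, -0.279, -0.0]
36 [ 0.477 -0.226  0.306] off [0.329, -0.136, -0.103] turn [0.0, -0.419, 0.0]
```

{"api": "carry_out", "payload": {"offset": [[0.01,-0.005,0],[0.035,-0.02,0],[0.075,-0.045,0],[0.12,-0.075,0],[0.165,-0.102,0.01],[0.2,-0.122,0.02],[0.218,-0.133,0.03],[0.224,-0.136,0.035]], "turn": [[0,0,0],[0,0,0],[0,0,0],[0,0,0],[0,0,0],[0,0,0],[0,0,0],[0,0,0]]}}

```text
clock: 6.25
tcp_pos: [0.4735, -0.2774, 0.2375]
orientation: [-2.296, -2.143, 0.001]
contact_force: [-0.3, 0.6, -1.9]
grip_width: 0.0173
```

```bash
python3 - <<'E'
from pour import *
f=shot('scene','s4.png')
a=f['pixels'][180:340,230:400];cv2.imwrite('pics/s4.png',cv2.resize(a,(510,480),interpolation=cv2.INTER_CUBIC)[:,:,::-1])
plan([.489,-.033],.02,[.18,.165,.16,.16,.16,.16,.16,.16,.16,.16],[4,8,10,12,14,16,18,20,22,24])
E
```

```text
4 [ 0.472 -0.276  0.213] off [0.004, -0.003, 0.049] turn [0.0, -0.047, 0.0]
8 [ 0.472 -0.273  0.213] off [0.009, -0.003, 0.048] turn [0.0, -0.093, -0.0]
10 [ 0.473 -0.271  0.216] off [0.013, -0.003, 0.043] turn [0.0, -0.116, -0.0]
12 [ 0.473 -0.269  0.223] off [0.017, -0.003, 0.028] turn [0.0, -0.14, 0.0]
14 [ 0.473 -0.267  0.231] off [0.022, -0.003, 0.013] turn [-0.0, -0.163, 0.0]
16 [ 0.473 -0.264  0.238] off [0.027, -0.003, -0.002] turn [-0.0, -0.186, 0.0]
18 [ 0.473 -0.261  0.246] off [0.033, -0.003, -0.017] turn [0.0, -0.209, 0.0]
20 [ 0.473 -0.258  0.253] off [0.039, -0.003, -0.031] turn [0.0, -0.233, 0.0]
22 [ 0.474 -0.255  0.26 ] off [0.046, -0.003, -0.045] turn [0.0, -0.256, -0.0]
24 [ 0.474 -0.251  0.267] off [0.053, -0.003, -0.059] turn [0.0, -0.279, 0.0]
```

View pics/s4.png

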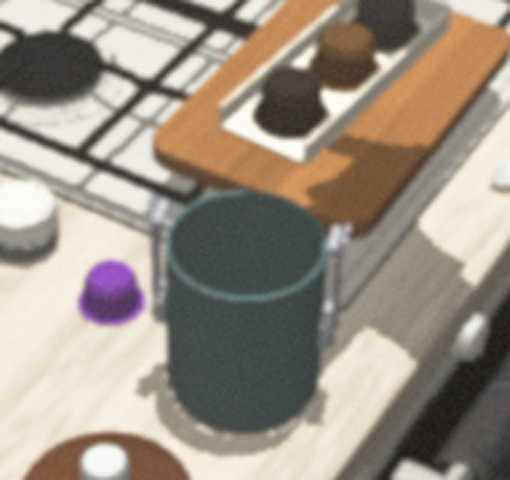

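The nose midpoint at scene (318,226) matches the prediction, about 20 mm short of the mouth centre. All three pods are still aboard, so I'm pouring slowly.

{"api": "carry_out", "payload": {"offset": [[0.003,-0.003,0.025],[0.006,-0.003,0.048],[0.013,-0.003,0.043],[0.017,-0.003,0.028],[0.022,-0.003,0.013],[0.027,-0.003,-0.002],[0.033,-0.003,-0.017],[0.036,-0.003,-0.024]], "turn": [[0,-0.03,0],[0,-0.07,0],[0,-0.116,0],[0,-0.14,0],[0,-0.163,0],[0,-0.186,0],[0,-0.209,0],[0,-0.221,0]]}}

```text
clock: 7.1
tcp_pos: [0.475, -0.2605, 0.2506]
orientation: [2.116, 1.973, -0.354]
contact_force: [0.7, -0.7, -0.4]
grip_width: 0.0172
```

```bash
python3 - <<'E'
from pour import *
f=shot('scene')
a=f['pixels'][180:340,230:400];cv2.imwrite('pics/s5.png',cv2.resize(a,(510,480),interpolation=cv2.INTER_CUBIC)[:,:,::-1])
o,p,R=pose();print(o['clock'],p,o['contact_force'],o['moment'],o['grip_width'])
M=R.as_matrix();th=np.degrees(np.arcsin(-M[2,0]));print('tilt',th)
R0=R*Ro.from_rotvec([0,np.radians(th),0])
plan([.489,-.033],.02,[.16]*6,[22,25,28,32,36,40],R0)
E
```

```text
7.15 [ 0.47505362 -0.25992026  0.25076605] [ 0.38033902  1.3011231  -0.31359175] [ 0.38436362 -0.06024307 -0.02811739] 0.01715223894536614
tilt 19.06659963467259
22 [ 0.474 -0.255  0.26 ] off [0.004, -0.004, -0.021] turn [-0.0, -0.034, 0.0]
25 [ 0.474 -0.249  0.27 ] off [0.007, -0.004, -0.044] turn [-0.0, -0.069, 0.0]
28 [ 0.474 -0.243  0.281] off [0.012, -0.004, -0.067] turn [0.0, -0.104, -0.0]
32 [ 0.475 -0.234  0.294] off [0.02, -0.004, -0.098] turn [0.0, -0.15, 0.0]
36 [ 0.476 -0.225  0.306] off [0.031, -0.004, -0.127] turn [-0.0, -0.197, 0.0]
40 [ 0.476 -0.214  0.318] off [0.043, -0.004, -0.156] turn [-0.0, -0.244, 0.0]
```

View pics/s5.png

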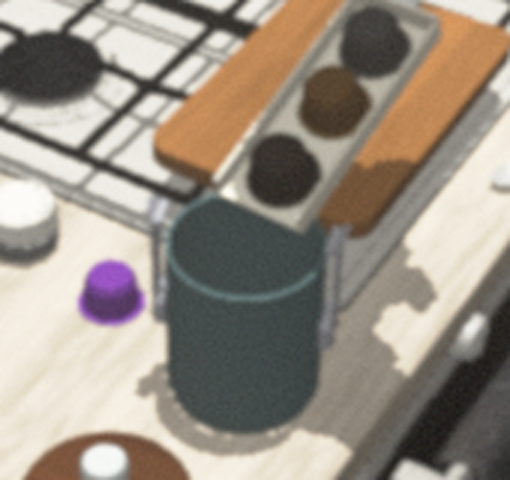

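All pods are still on the tray at 19° (black at crop (283,170)), and the nose is inside the near rim. I'm continuing the tilt.

{"api": "carry_out", "payload": {"offset": [[0.01,-0.004,-0.021],[0.014,-0.004,-0.044],[0.02,-0.004,-0.067],[0.024,-0.004,-0.083],[0.028,-0.004,-0.098],[0.033,-0.004,-0.113],[0.039,-0.004,-0.127],[0.051,-0.004,-0.156]], "turn": [[0,-0.034,0],[0,-0.069,0],[0,-0.104,0],[0,-0.127,0],[0,-0.15,0],[0,-0.173,0],[0,-0.197,0],[0,-0.244,0]]}}

```text
clock: 7.95
tcp_pos: [0.4749, -0.2127, 0.3156]
orientation: [1.891, 1.756, -0.69]
contact_force: [0.0, -0.2, -1.2]
grip_width: 0.0166
```

{"api": "carry_out", "payload": {"offset": [[0,0,0],[0,0,0],[0,0,0],[0,0,0]], "turn": [[0,0,0],[0,0,0],[0,0,0],[0,0,0]]}}

```text
clock: 8.35
tcp_pos: [0.4749, -0.212, 0.3153]
orientation: [1.891, 1.759, -0.687]
contact_force: [0.3, 0.2, -0.7]
grip_width: 0.017
```

```bash
python3 - <<'E'
from pour import *
f=shot('scene')
a=f['pixels'][160:340,230:400];cv2.imwrite('pics/s6.png',cv2.resize(a,(510,540),interpolation=cv2.INTER_CUBIC)[:,:,::-1])
o,p,R=pose();print(o['clock'],p,o['contact_force'],o['moment'],o['grip_width'])
M=R.as_matrix();th=np.degrees(np.arcsin(-M[2,0]));print('tilt',th)
E
```

```text
8.4 [ 0.47499792 -0.21189998  0.31534873] [-0.45738969 -0.99078578 -2.01165882] [ 0.72643537 -0.07913602  0.00629089] 0.017134879870320863
tilt 39.940448851401314
```

View pics/s6.png

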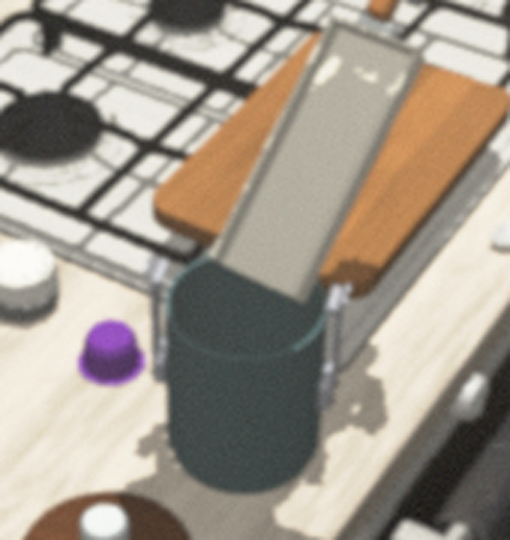

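The tray is empty at 40° and all the pods have gone into the tub. I'm taking the tray back.

```bash
python3 - <<'E'
from h import *
o,p,R=pose()
M=np.array([[.067,.998,0],[.998,-.067,0],[0,0,-1.]]);u,_,v=np.linalg.svd(M)
goal([.5353,-.3955,.26],Ro.from_matrix(u@v))
goal([.475,-.235,.33],Ro.from_matrix(u@v))
E
```

```text
off [-0.2031, 0.1467, 0.3144] turn [-0.0013, 0.4647, -0.0031]
off [-0.0541, 0.0033, 0.0071] turn [-0.0013, 0.4647, -0.0031]
```

{"api": "carry_out", "payload": {"offset": [[-0.02,0.001,0.002],[-0.054,0.003,0.007],[-0.08,0.02,0.05],[-0.12,0.06,0.12],[-0.16,0.1,0.2],[-0.19,0.13,0.27],[-0.2,0.145,0.305],[-0.203,0.147,0.314]], "turn": [[0,0.06,0],[0,0.15,0],[0,0.25,0],[0,0.34,0],[0,0.42,-0.002],[-0.001,0.464,-0.003],[-0.001,0.464,-0.003],[-0.001,0.464,-0.003]]}}

```text
clock: 9.2
tcp_pos: [0.5343, -0.3981, 0.2576]
orientation: [-2.297, -2.14, 0.004]
contact_force: [-0.4, 0.8, -1.5]
grip_width: 0.0174
```

```bash
python3 - <<'E'
from h import *
o,p,R=pose();print(R.as_matrix().round(3).tolist())
M=np.array([[.067,.998,0],[.998,-.067,0],[0,0,-1.]]);u,_,v=np.linalg.svd(M)
goal([.5353,-.3955,.087],Ro.from_matrix(u@v))
E
```

```text
[[0.071, 0.997, -0.003], [0.997, -0.071, -0.001], [-0.001, -0.003, -1.0]]
off [0.0056, 0.0027, 0.3412] turn [-0.0021, 0.0005, -0.0025]
```

{"api": "carry_out", "payload": {"offset": [[0.005,0.003,0.05],[0.005,0.003,0.13],[0.005,0.003,0.21],[0.005,0.003,0.27],[0.005,0.003,0.305],[0.005,0.003,0.325],[0.005,0.003,0.335],[0.005,0.003,0.34]], "turn": [[-0.002,0,-0.002],[-0.002,0,-0.002],[-0.002,0,-0.002],[-0.002,0,-0.002],[-0.002,0,-0.002],[-0.002,0,-0.002],[-0.002,0,-0.002],[-0.002,0,-0.002]]}}

```text
clock: 10.0
tcp_pos: [0.5384, -0.392, 0.0911]
orientation: [2.286, 2.149, 0.002]
contact_force: [0.6, -0.2, -0.2]
grip_width: 0.0171
```

{"api": "carry_out", "payload": {"offset": [[0,0,0],[0,0,0]], "turn": [[0,0,0],[0,0,0]]}}

```text
clock: 10.2
tcp_pos: [0.5384, -0.3924, 0.0915]
orientation: [2.286, 2.148, 0.002]
contact_force: [-0.2, -0.3, -0.8]
grip_width: 0.0171
```

{"api": "carry_out", "payload": {"offset": [[0,0,0.005],[0,0,0.01],[0,0,0.01],[0,0,0.01]], "turn": [[0,0,0],[0,0,0],[0,0,0],[0,0,0]]}}

```text
clock: 10.6
tcp_pos: [0.5382, -0.3923, 0.086]
orientation: [2.287, 2.148, 0.002]
contact_force: [-0.8, -1.0, 3.7]
grip_width: 0.0172
```

{"api": "carry_out", "payload": {"offset": [[0,0,0],[0,0,0],[0,0,0],[0,0,0],[0,0,0],[0,0,0]], "turn": [[0,0,0],[0,0,0],[0,0,0],[0,0,0],[0,0,0],[0,0,0]], "hand": 0}}

```text
clock: 11.2
tcp_pos: [0.5378, -0.3921, 0.0853]
orientation: [2.287, 2.149, 0.001]
contact_force: [0.8, 0.1, -0.2]
grip_width: 0.0849
```

{"api": "carry_out", "payload": {"offset": [[0,0,-0.03],[0,0,-0.1],[0,0,-0.2],[0,0,-0.3],[0,0,-0.38],[0,0,-0.4],[0,0,-0.4]], "turn": [[0,0,0],[0,0,0],[0,0,0],[0,0,0],[0,0,0],[0,0,0],[0,0,0]]}}

```text
clock: 11.9
tcp_pos: [0.5382, -0.3922, 0.2888]
orientation: [2.284, 2.145, 0.003]
contact_force: [0.9, -0.5, -0.1]
grip_width: 0.0852
```

```bash
python3 - <<'E'
from h import *
f=shot('scene');print(find(f,'scene','tray'),find(f,'scene','lid_knob'),find(f,'scene','tub_mouth'))
a=shot('side')['pixels']
cv2.imwrite('pics/s7.png',np.hstack([cv2.resize(f['pixels'][160:400,220:420],(400,480)),cv2.resize(a[220:400,250:430],(400,480))])[:,:,::-1])
# lid disc top z=.030 : rim 121mm, scene image; knob top
m=outline_of('lid','scene')
for d in m[:2]:
    c=max(cv2.findContours(d['region'].astype(np.uint8),0,1)[0],key=len);print(d['score'],cv2.fitEllipse(c))
goal([.49,.04,.30],pose()[2])
E
```

```text
[(0.8, [0.541, -0.264, 0.071])] [(0.59, [0.491, 0.128, 0.027])] [(0.88, [0.485, -0.018, 0.088])]
0.61 ((268.30694580078125, 345.175048828125), (43.041255950927734, 55.3543586730957), 113.30110168457031)
off [0.8552, -0.1467, -0.0331] turn [0.0, 0.0, 0.0]
```

View pics/s7.png

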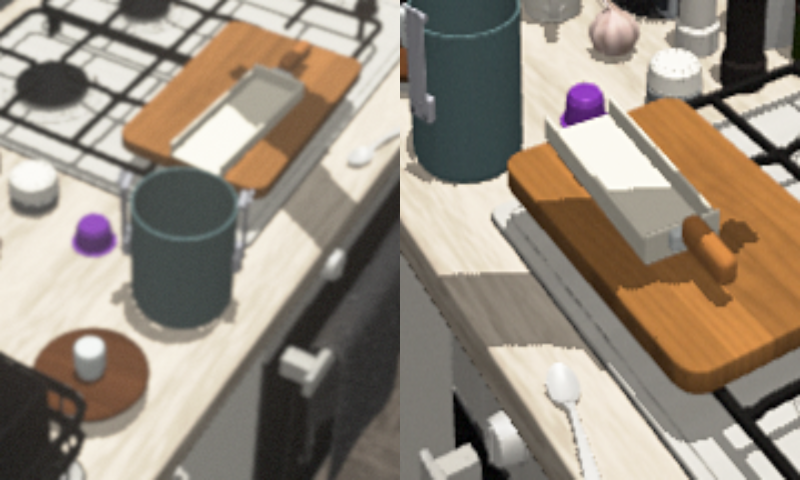

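The tray sits flat and empty on the board, with no pods lying outside. I'm moving over the tub and lid for a closer look.

{"api": "carry_out", "payload": {"offset": [[0.855,-0.147,-0.033],[0.855,-0.147,-0.033],[0.855,-0.147,-0.033],[0.855,-0.147,-0.033],[0.855,-0.147,-0.033],[0.855,-0.147,-0.033],[0.855,-0.147,-0.033],[0.855,-0.147,-0.033]], "turn": [[0,0,0],[0,0,0],[0,0,0],[0,0,0],[0,0,0],[0,0,0],[0,0,0],[0,0,0]]}}

```text
clock: 13.0
tcp_pos: [0.4933, 0.0075, 0.2992]
orientation: [2.288, 2.149, 0.0]
contact_force: [1.3, 0.4, -0.3]
grip_width: 0.0857
```

{"api": "carry_out", "payload": {"offset": [[0.05,0,0],[0.05,0,0],[0.05,0,0]], "turn": [[0,0,0],[0,0,0],[0,0,0]]}}

```text
clock: 13.3
tcp_pos: [0.4955, 0.0306, 0.2991]
orientation: [2.286, 2.151, -0.0]
contact_force: [0.1, -0.1, -0.6]
grip_width: 0.0853
```

```bash
python3 - <<'E'
from h import *
o,p,R=pose();print(p,R.as_matrix().round(3).tolist())
fs=shot('scene');print('scene knob top',ray(fs,265,333,.066).round(3),'disc',ray(fs,265.5,347.5,.03).round(3))
f=shot('wrist','w8.png');print('cam',np.round(-np.array(f['R']).T@f['t'],3))
for q in('lid_knob','lid','tub_mouth','tub','pod_1_center'): print(q,find(f,'wrist',q))
for q in('lid','tub'):
  for d in outline_of(q,'wrist')[:1]:
    c=max(cv2.findContours(d['region'].astype(np.uint8),0,1)[0],key=len);print(q,d['score'],cv2.fitEllipse(cv2.convexHull(c)))
E
```

```text
[0.49546595 0.03064622 0.29906776] [[0.061, 0.998, 0.001], [0.998, -0.061, -0.002], [-0.002, 0.002, -1.0]]
scene knob top [0.501 0.125 0.066] disc [0.498 0.131 0.03 ]
cam [0.501 0.109 0.426]
lid_knob [(0.79, [0.508, 0.127, 0.032])]
lid [(0.72, [0.504, 0.129, 0.027])]
tub_mouth [(0.39, [0.555, -0.201, 0.073]), (0.38, [0.503, -0.041, 0.048])]
tub [(0.76, [0.492, -0.06, 0.097]), (0.16, [0.522, -0.047, 0.009])]
pod_1_center [(0.42, [0.522, -0.049, 0.01]), (0.32, [0.549, -0.014, 0.158])]
tub 0.71 ((310.4717712402344, 278.6918640136719), (140.729248046875, 177.29710388183594), 52.109256744384766)
```

View pics/w8.png

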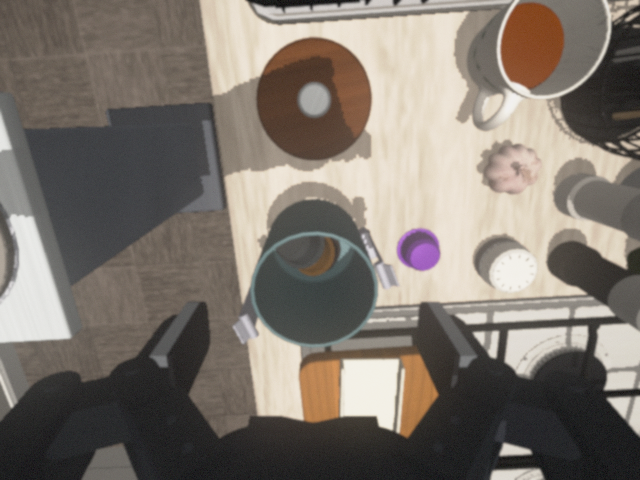

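Wrist view: knob top at (314,99), tub rim spanning columns 251–377 and rows 232–347, catch tops at (246,328) and (386,275), and pods visible inside the tub.

```bash
python3 - <<'E'
from h import *
f=shot('wrist');P=f['pixels']
k=ray(f,314,99,.066);print('knob',k.round(4),'disc',ray(f,314,98,.026).round(4))
print('edges',ray(f,257,98,.026).round(3),ray(f,371,98,.026).round(3))
# fit rim circle: project circle at z .14/.1395 and refine by edge strength
g=cv2.GaussianBlur(cv2.cvtColor(P,cv2.COLOR_RGB2GRAY),(0,0),1).astype(float)
hull=[];
from scipy.optimize import least_squares
pts=np.array([(251,290),(377,290),(314,232),(314,347)],float)
W=np.array([ray(f,u,v,.14) for u,v in pts]);print(W.round(4))
s=least_squares(lambda q:np.hypot(W[:,0]-q[0],W[:,1]-q[1])-q[2],[.49,-.03,.057]);print('mouth',s.x.round(4),s.fun.round(4))
c=[ray(f,246,328,.165),ray(f,386,275,.165)];print('catches',np.round(c,4),'mid',np.mean(c,0).round(4))
o,p,R=pose()
goal([k[0],k[1],.12],R);goal([k[0],k[1],.047],R)
E
```

```text
knob [0.5037 0.1269 0.066 ] disc [0.5041 0.1298 0.026 ]
edges [0.445 0.134 0.026] [0.563 0.126 0.026]
[[ 0.4379 -0.0304  0.14  ]
 [ 0.5487 -0.0376  0.14  ]
 [ 0.4966  0.0195  0.14  ]
 [ 0.4896 -0.0926  0.14  ]]
mouth [ 0.4931 -0.0365  0.0559] [-0.0003 -0.0003  0.0003  0.0003]
catches [[ 0.4351 -0.0528  0.165 ]
 [ 0.5518 -0.012   0.165 ]] mid [ 0.4935 -0.0324  0.165 ]
off [0.1945, 0.0027, 0.3592] turn [0.0, 0.0, 0.0]
off [0.1947, 0.0022, 0.5052] turn [0.0, 0.0, 0.0]
```

{"api": "carry_out", "payload": {"offset": [[0.08,0.002,0.05],[0.15,0.002,0.13],[0.195,0.002,0.21],[0.195,0.002,0.29],[0.195,0.002,0.36],[0.195,0.002,0.4],[0.195,0.002,0.42],[0.195,0.002,0.42]], "turn": [[0,0,0],[0,0,0],[0,0,0],[0,0,0],[0,0,0],[0,0,0],[0,0,0],[0,0,0]]}}

```text
clock: 14.6
tcp_pos: [0.5029, 0.1273, 0.0887]
orientation: [2.288, 2.15, -0.001]
contact_force: [0.3, 0.3, 0.5]
grip_width: 0.0854
```

```bash
python3 - <<'E'
from h import *
o,p,R=pose();print(p,R.as_matrix().round(3).tolist())
f=shot('wrist')
print(find(f,'wrist','lid'),find(f,'wrist','lid_knob'))
M=np.array([[.061,.998,0],[.998,-.061,0],[0,0,-1.]]);u,_,v=np.linalg.svd(M)
goal([.504,.1275,.048],Ro.from_matrix(u@v))
E
```

```text
[0.50290229 0.12730958 0.08868051] [[0.062, 0.998, 0.001], [0.998, -0.062, -0.002], [-0.002, 0.001, -1.0]]
[(0.83, [0.5, 0.139, 0.025])] [(0.76, [0.506, 0.136, 0.028]), (0.44, [0.671, 0.148, 0.023])]
off [-0.0006, -0.0013, 0.0857] turn [0.0034, 0.0005, -0.001]
```

{"api": "carry_out", "payload": {"offset": [[0,0.002,0.04],[0,0.002,0.065],[0,0.002,0.08],[0,0.002,0.082]], "turn": [[0.001,0,0],[0.002,0,0],[0.002,0,0],[0.002,0,0]]}}

```text
clock: 15.15
tcp_pos: [0.5042, 0.1272, 0.0481]
orientation: [2.289, 2.151, -0.003]
contact_force: [-0.4, -0.6, 0.5]
grip_width: 0.0854
```

{"api": "carry_out", "payload": {"offset": [[0,0,0],[0,0,0],[0,0,0],[0,0,0],[0,0,0],[0,0,0],[0,0,0]], "turn": [[0,0,0],[0,0,0],[0,0,0],[0,0,0],[0,0,0],[0,0,0],[0,0,0]], "hand": 1, "force": 80}}

```text
clock: 15.85
tcp_pos: [0.505, 0.1275, 0.0493]
orientation: [2.288, 2.15, -0.001]
contact_force: [0.0, -0.2, 5.1]
grip_width: 0.0299
```

{"api": "carry_out", "payload": {"offset": [[0,0,-0.01],[0,0,-0.05],[0,0,-0.13],[0,0,-0.22],[0,0,-0.31],[0,0,-0.39],[0,0,-0.43],[0,0,-0.44]], "turn": [[0,0,0],[0,0,0],[0,0,0],[0,0,0],[0,0,0],[0,0,0],[0,0,0],[0,0,0]], "force": 100}}

```text
clock: 16.65
tcp_pos: [0.5056, 0.1282, 0.2715]
orientation: [2.287, 2.148, 0.005]
contact_force: [-0.1, 0.6, -0.9]
grip_width: 0.0294
```

```bash
python3 - <<'E'
from h import *
o,p,R=pose();print(p,R.as_matrix().round(3).tolist(),o['contact_force'],o['grip_width'])
f=shot('wrist');print(find(f,'wrist','lid'))
fs=shot('scene');print(find(fs,'scene','lid'),find(fs,'scene','tub'))
# offset of held lid seen by its outline
for d in outline_of('lid','wrist')[:1]:
    y,x=np.nonzero(d['region']);print('wrist lid px',x.min(),x.max(),y.min(),y.max())
    c=R.apply([0,0,.017])+p
    for yaw in(0,90,180,270):
        q=p+R.apply([.0605*np.cos(np.radians(yaw)),.0605*np.sin(np.radians(yaw)),.022]);print(yaw,np.round(proj(f,q)))
goal([.4935,-.0365,.27],R)
E
```

```text
[0.50562389 0.1281852  0.27147109] [[0.062, 0.998, 0.005], [0.998, -0.062, -0.001], [-0.0, 0.005, -1.0]] [-0.05345622  0.59144457 -0.90335981] 0.02940047713380551
[(0.67, [0.501, 0.144, 0.25])]
[(0.61, [0.49, 0.143, 0.248]), (0.3, [0.59, -0.307, 0.067])] [(0.65, [0.48, -0.021, 0.089])]
wrist lid px 184 441 171 404
0 [312. 168.]
90 [443. 300.]
180 [313. 405.]
270 [182. 300.]
off [-0.3283, 0.0001, -0.0056] turn [-0.0052, 0.0013, 0.0002]
```

{"api": "carry_out", "payload": {"offset": [[-0.02,0,0],[-0.07,-0.001,0],[-0.14,-0.002,0],[-0.21,-0.003,0],[-0.27,-0.004,0],[-0.31,-0.004,0.03],[-0.327,-0.004,0.08],[-0.327,-0.004,0.12]], "turn": [[-0.005,0.001,0],[-0.005,0.001,0],[-0.005,0.001,0],[-0.005,0.001,0],[-0.005,0.001,0],[-0.005,0.001,0],[-0.005,0.001,0],[-0.005,0.001,0]]}}

```text
clock: 17.75
tcp_pos: [0.4914, -0.0384, 0.2073]
orientation: [2.29, 2.143, 0.005]
contact_force: [0.0, -0.3, -2.0]
grip_width: 0.0297
```

{"api": "carry_out", "payload": {"offset": [[0,0,0.01],[0,0,0.02],[0,0,0.02]], "turn": [[0,0,0],[0,0,0],[0,0,0]]}}

```text
clock: 18.05
tcp_pos: [0.4925, -0.0353, 0.1988]
orientation: [2.285, 2.148, 0.008]
contact_force: [-0.1, -0.1, -1.1]
grip_width: 0.0293
```

```bash
python3 - <<'E'
from h import *
o,p,R=pose();print(o['clock'],p,R.as_matrix().round(3).tolist(),o['contact_force'],o['moment'],o['grip_width'])
f=shot('scene');s=shot('side');w_=shot('wrist')
print(find(f,'scene','lid'),find(f,'scene','tub'))
im=np.hstack([cv2.resize(f['pixels'][190:340,240:390],(400,400),interpolation=cv2.INTER_CUBIC),cv2.resize(w_['pixels'][120:440,120:480],(400,400))])
cv2.imwrite('pics/s9.png',im[:,:,::-1])
E
```

```text
18.05 [ 0.49250332 -0.03528403  0.19883117] [[0.062, 0.998, 0.007], [0.998, -0.062, -0.0], [0.0, 0.007, -1.0]] [-0.13978568 -0.08982033 -1.06573317] [-0.00693674  0.01793931  0.00020941] 0.02928050494429348
[(0.77, [0.485, -0.022, 0.179]), (0.31, [0.469, 0.0, 0.077])] [(0.96, [0.472, 0.0, 0.082])]
```

View pics/s9.png

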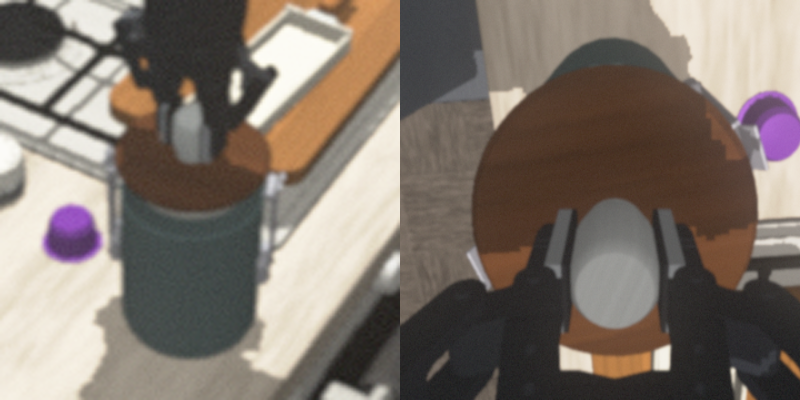

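Scene and wrist crops show the lid centred over the mouth between the catches. I'm lowering it while watching the force.

{"api": "carry_out", "payload": {"offset": [[0,0.001,0.008],[0,0.001,0.016],[0,0.001,0.022],[0,0.001,0.022]], "turn": [[0.004,0,0],[0.004,0,0],[0.004,0,0],[0.004,0,0]]}}

```text
clock: 18.7
tcp_pos: [0.4926, -0.0355, 0.1872]
orientation: [2.289, 2.151, 0.0]
contact_force: [-0.4, 0.7, -1.3]
grip_width: 0.0292
```

{"api": "carry_out", "payload": {"offset": [[0,0,0.006],[0,0,0.01],[0,0,0.01]], "turn": [[0,0,0],[0,0,0],[0,0,0]]}}

```text
clock: 19.0
tcp_pos: [0.493, -0.0357, 0.1829]
orientation: [2.289, 2.15, 0.001]
contact_force: [-1.4, -1.5, 1.0]
grip_width: 0.0296
```

{"api": "carry_out", "payload": {"offset": [[0,0,0.003],[0,0,0.005],[0,0,0.005]], "turn": [[0,0,0],[0,0,0],[0,0,0]]}}

```text
clock: 19.3
tcp_pos: [0.4934, -0.0358, 0.1805]
orientation: [2.288, 2.15, 0.002]
contact_force: [-0.4, -0.9, 3.6]
grip_width: 0.0295
```

{"api": "carry_out", "payload": {"offset": [[0,0,0.003],[0,0,0.004],[0,0,0.004]], "turn": [[0,0,0],[0,0,0],[0,0,0]]}}

```text
clock: 19.6
tcp_pos: [0.4938, -0.0356, 0.1793]
orientation: [2.288, 2.149, 0.003]
contact_force: [-2.5, -0.6, 8.5]
grip_width: 0.0293
```

{"api": "carry_out", "payload": {"offset": [[0,0,0.003],[0,0,0.004],[0,0,0.004]], "turn": [[0,0,0],[0,0,0],[0,0,0]]}}

```text
clock: 19.9
tcp_pos: [0.4927, -0.0357, 0.1758]
orientation: [2.289, 2.151, 0.0]
contact_force: [0.9, -0.9, -3.5]
grip_width: 0.0294
```

{"api": "carry_out", "payload": {"offset": [[0,0,0.003],[0,0,0.005],[0,0,0.005]], "turn": [[0,0,0],[0,0,0],[0,0,0]]}}

```text
clock: 20.2
tcp_pos: [0.4926, -0.0353, 0.1733]
orientation: [-2.289, -2.151, -0.0]
contact_force: [-1.0, -0.3, -4.0]
grip_width: 0.0294
```

{"api": "carry_out", "payload": {"offset": [[0,0,0.003],[0,0,0.005],[0,0,0.005]], "turn": [[0,0,0],[0,0,0],[0,0,0]]}}

```text
clock: 20.5
tcp_pos: [0.4935, -0.0353, 0.1715]
orientation: [2.288, 2.15, 0.003]
contact_force: [0.2, 1.1, -2.1]
grip_width: 0.0294
```

{"api": "carry_out", "payload": {"offset": [[0,0,0.002],[0,0,0.003],[0,0,0.003]], "turn": [[0,0,0],[0,0,0],[0,0,0]]}}

```text
clock: 20.8
tcp_pos: [0.4936, -0.0353, 0.1714]
orientation: [2.288, 2.15, 0.002]
contact_force: [-4.5, 0.3, 11.5]
grip_width: 0.0292
```

{"api": "carry_out", "payload": {"offset": [[0,0,0.001],[0,0,0.002],[0,0,0.002]], "turn": [[0,0,0],[0,0,0],[0,0,0]]}}

```text
clock: 21.1
tcp_pos: [0.4937, -0.0353, 0.1713]
orientation: [2.288, 2.149, 0.002]
contact_force: [-8.6, 0.3, 22.0]
grip_width: 0.0296
```

{"api": "carry_out", "payload": {"offset": [[0,-0.0005,-0.0008],[0,-0.001,-0.0014],[0,-0.001,-0.0014],[0,-0.001,-0.0014]], "turn": [[0,0,0],[0,0,0],[0,0,0],[0,0,0]]}}

```text
clock: 21.5
tcp_pos: [0.4936, -0.0353, 0.1714]
orientation: [2.288, 2.149, 0.003]
contact_force: [-3.5, -0.5, 13.1]
grip_width: 0.0296
```

```bash
python3 - <<'E'
from h import *
f=shot('scene');s=shot('side')
for i in range(3): shot('wrist'); o,p,R=pose();print(o['clock'],p.round(4),np.round(o['contact_force'],1),np.round(o['moment'],2))
print(find(f,'scene','lid'),find(f,'scene','tub'),find(f,'scene','tray'),find(f,'scene','mug'),find(s,'side','timer'),find(s,'side','garlic'))
im=np.hstack([cv2.resize(f['pixels'][190:340,240:390],(400,400),interpolation=cv2.INTER_CUBIC),cv2.resize(s['pixels'][180:340,230:390],(400,400),interpolation=cv2.INTER_CUBIC)])
cv2.imwrite('pics/s10.png',im[:,:,::-1])
E
```

```text
21.65 [ 0.4936 -0.0353  0.1713] [-3.9  0.1 12.8] [-0.05  0.99 -0.07]
21.7 [ 0.4936 -0.0353  0.1714] [-3.7  0.2 13.1] [-0.    1.04 -0.01]
21.75 [ 0.4936 -0.0353  0.1713] [-3.8 -0.1 13.9] [-0.    1.07  0.05]
[(0.86, [0.485, -0.021, 0.15])] [(0.7, [0.464, 0.004, 0.086])] [(0.81, [0.535, -0.307, 0.073])] [(0.65, [0.705, 0.143, 0.064])] [(0.62, [0.717, -0.09, 0.041])] [(0.52, [0.705, 0.024, 0.034])]
```

The push is steady at about 13 N with the lid at the expected home height. The bystanders read where they started, so I'm handing in.

```bash
python3 -c "
from h import *
print(r.get_obs()['contact_force'],r.get_obs()['grip_width']);print(r.hand_in())"
```

```text
[-3.47151069  1.02659181 13.3783196 ] 0.029209291174186917
the job is handed in; nothing more can be done
None
```

I finished the job and handed it in at about 21.8 s. The three pods are in the tub and the empty tray is back on the board. The lid is clicked on and was still gripped and held down at hand-in.

- **Pods and tray:** The pour left the tray empty. A later wrist view showed pods inside the tub, and no pod was seen outside it. The tray was seen lying flat on the board.
- **Click:** The push rose to at least 8.5 N, the highest of my spaced readings, then fell to about -4 N as the catches drew the lid down. The lid went down about 11.5 mm from first contact and stopped at the expected home height.
- **Final hold:** The downward push was a steady 13 N or so, with about 3.5 N of sideways load left. It briefly reached 22 N before I eased it back.
- **Bystanders and tub:** The last network readings put the mug, timer and garlic within about 6 mm of where they started. I saw no sign that the tub tipped.

**Not confirmed:** The picture limit stopped me from viewing a final image of the catches. That both clicked rests on the force drop, the lid's height and its level pose. A moment of about 1 Nm showed while pressing. I put it down to the sideways load, but did not check.

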